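# Sweep the punched blanks up to the stop rail

### The job

Pick up the straightedge by its orange grip and, with it, sweep the five steel blanks all together in one group up to the stop rail, so that they lie flat in a row against it. Then set the straightedge down on the bench on its underside, touching none of the blanks. Do not touch the blanks with the gripper and leave the other things alone.

Things in the scene. Friction and masses are not known exactly. Their poses are not given: they have to be found in the camera images.
- straightedge: straightedge for sweeping parts: plain aluminium bar, sizes in mm: 190 long (its y axis) x 20 wide x 20 high, standing loose on the bench, with an upright orange plastic grip in the middle of its length, 24 thick (along x) x 44 long (along y), rising from the bar's top at 20 up to 75 above the bench; about 0.22 kg; alike both ways round; origin: centre of the bar's underside, z up
- stop_rail: fixed aluminium stop rail screwed to the bench, sizes in mm: 210 long (its y axis), an upright lip 18 high and 8 thick with a 4 high foot strip with three dark screws behind it; its front face, which the blanks have to touch, is the plane x = 0 and looks along the rail's own -x, towards the blanks and roughly towards the robot; origin: middle of the front face's foot, at bench height, z up
- blank_0: blank 1 of 5, all alike: loose round steel blank 28 mm in diameter, 12 mm high, about 0.045 kg, lying flat on the bench 50 to 105 mm in front of the stop rail (rail face to blank centre); each lies in its own lane, so that pushed straight at the rail the five end side by side in one row; origin: centre of its underside
- blank_1: blank 2 of 5, all alike: loose round steel blank 28 mm in diameter, 12 mm high, about 0.045 kg, lying flat on the bench 50 to 105 mm in front of the stop rail (rail face to blank centre); each lies in its own lane, so that pushed straight at the rail the five end side by side in one row; origin: centre of its underside
- blank_2: blank 3 of 5, all alike: loose round steel blank 28 mm in diameter, 12 mm high, about 0.045 kg, lying flat on the bench 50 to 105 mm in front of the stop rail (rail face to blank centre); each lies in its own lane, so that pushed straight at the rail the five end side by side in one row; origin: centre of its underside
- blank_3: blank 4 of 5, all alike: loose round steel blank 28 mm in diameter, 12 mm high, about 0.045 kg, lying flat on the bench 50 to 105 mm in front of the stop rail (rail face to blank centre); each lies in its own lane, so that pushed straight at the rail the five end side by side in one row; origin: centre of its underside
- blank_4: blank 5 of 5, all alike: loose round steel blank 28 mm in diameter, 12 mm high, about 0.045 kg, lying flat on the bench 50 to 105 mm in front of the stop rail (rail face to blank centre); each lies in its own lane, so that pushed straight at the rail the five end side by side in one row; origin: centre of its underside
- tally_counter: bystander to leave alone: grey round tally counter, 45x52x33; origin: centre of its underside
- spare_punch_0: bystander to leave alone: ground steel punch block, 32x50x43; origin: centre of its underside
- marker_pen: bystander to leave alone: white marker pen with black cap, lying, 12x130x13; origin: centre of its underside
Things that resemble listed ones, but are neither listed nor needed, are in the scene too. What is shaped like the blank_3 but pink or red is not meant.

How it is judged:
On the way:
1. the fingers hold the straightedge and all five blanks slide at the same time (contact force between the fingers and straightedge above 0.5 N and linear speed of each of blank_0, blank_1, blank_2, blank_3, blank_4 above 0.003 m/s), for 0.1 s.
At the end, for the whole second after the job is handed in: Each blank lies flat on the bench in front of the stop rail, within its length, its rim no more than 5 mm from the rail's face, and at rest; the straightedge stands on its underside on the bench, at rest and touching no blank (x of blank_0 in the frame of stop_rail between -0.019 and 0 m and y of blank_0 in the frame of stop_rail between -0.105 and 0.105 m and height (world z) of blank_0 between -0.004 and 0.004 m and angle between each of blank_0, blank_1, blank_2, blank_3, blank_4, straightedge's own z axis and vertical below 0.1 rad and linear speed of each of blank_0, blank_1, blank_2, blank_3, blank_4, straightedge below 0.01 m/s and contact force between each of blank_0, blank_1, blank_2, blank_3, blank_4 and straightedge below 0.05 N and x of blank_1 in the frame of stop_rail between -0.019 and 0 m and y of blank_1 in the frame of stop_rail between -0.105 and 0.105 m and height (world z) of blank_1 between -0.004 and 0.004 m and x of blank_2 in the frame of stop_rail between -0.019 and 0 m and y of blank_2 in the frame of stop_rail between -0.105 and 0.105 m and height (world z) of blank_2 between -0.004 and 0.004 m and x of blank_3 in the frame of stop_rail between -0.019 and 0 m and y of blank_3 in the frame of stop_rail between -0.105 and 0.105 m and height (world z) of blank_3 between -0.004 and 0.004 m and x of blank_4 in the frame of stop_rail between -0.019 and 0 m and y of blank_4 in the frame of stop_rail between -0.105 and 0.105 m and height (world z) of blank_4 between -0.004 and 0.004 m and height (world z) of straightedge between -0.004 and 0.004 m).
It fails at once if the gripper or arm touches a blank (contact force between any of the fingers, the arm and blank_0 above 0.3 N or contact force between any of the fingers, the arm and blank_1 above 0.3 N or contact force between any of the fingers, the arm and blank_2 above 0.3 N or contact force between any of the fingers, the arm and blank_3 above 0.3 N or contact force between any of the fingers, the arm and blank_4 above 0.3 N).
It fails at once if a bystander is moved by more than 15 mm (distance of any of tally_counter, spare_punch_0, marker_pen from where it was at the start of the episode above 0.015 m).
It also fails if it takes over 42 s, if anything falls off the work surface, if the arm or the gripper's body presses on something with over 40 N, if the wrist force passes 120 N, or if a joint passes its speed limit or range.

### The arm

A 6-joint arm with a two-finger parallel gripper is mounted at the origin on a cart in front of the work surface, level with it; the furniture and walls round the work are solid. World frame = base frame: x ahead of the robot, y to its left, z up, the work surface at z = 0. Lengths are in m, angles in rad, forces in N, time in s.
With the tool pointing down it reaches from about 0.25 to 0.8 m from the base axis. Payload 8.5 kg.
Tool frame: the origin (TCP) lies on the front face of the gripper's body, between the roots of the fingers; the fingertips stand 73 mm ahead of it and the grasp point (between the pads) lies 54 mm ahead of it; z points along the fingers, y is the direction in which the jaws open and shut (so a half turn about z gives the same grasp; the last joint's range is limited). The gripper opens to 85 mm and grips with 20 to 120 N. Pads are 22 mm wide; open, the fingers measure 114 mm over their backs; the gripper's body (76 mm by 85 mm) begins 54 mm behind the grasp point. The pads swing forward as they close: fully open they stand 13 mm farther back than shut.
Start: joints at [1.169, 0.238, -0.013, 1.319, 0, 1.571], TCP at [0.205, 0.483, 0.304] pointing down, gripper open.
Joint ranges: [-2.66, 2.66], [-1.03, 1.9], [-1.14, 1.46], [-1.82, 2.27], [-1.45, 1.34], [-3.14, 3.14]. Speed limits (rad/s): [2.22, 2.22, 2.79, 3.14, 3.14, 3.14].

### API

Orientations are given as a 3x3 rotation matrix whose columns are the frame's x, y, z axes.
In Python, from bench import read_state, camera, sign_off gives the robot as it stands.
- The arm moves only by the tool carry_out, never from a script. Its argument "targets" is a list of rows, each an object of numbers: "gripper": the closure, from -1 (fully open) to 1 (shut), so that 0 is half open; "x", "y", "z": the shift along the tool's x, y, z scaled (see below); "yaw": the turn about the tool's z scaled (see below). A call has 1 to 10 rows; each row shifts and turns the commanded pose from where the row before left it, along the tool's axes as they then stand; what a row does not reach is not made up. The controller multiplies each number of a shift by 0.025 m and each number of a turn by 5 degrees. A row lasts 1/12 s, in which the tool goes at most 41.7 mm and 7.16 degrees, less where a joint would pass 70% of its speed; a pose out of reach is approached as far as the arm can. A call with a number of a shift or a turn outside -1 to 1 is refused whole. A call with a gripper value outside its range is refused whole. The fingers move at their own pace and stop on an object; the grip force is fixed at half the most. Time passes only in rows, so rows that do not move let the fingers close. It gives the time, the measured TCP pose, the force and the opening at its end, in the units of the state.
- read_state(): the state, without advancing time (a new reading comes with each control period).
- camera(name): name is "side" or "top"; returns a dict with "img" (420x560x3 uint8, red, green, blue), "fx", "fy", "cx", "cy" (pixels), "rvec" (rotation vector, rad) and "tvec" (3), from world to camera coordinates, as OpenCV has them. Camera axes: x right, y down, z forward; pixel columns grow to the right and rows downward; lengths in m; the calibration is good to about 2 mm. A picture is of the moment at which its call begins. There is no depth.
- sign_off(): hands the job in, once; it reports no verdict.
The state is a dict: "time_s": time; "joint_pos": joint angles; "joint_velocities": joint speeds; "tau": joint torques, N m; "tool_pos": TCP position; "tcp_rot": TCP orientation; "contact_force": force on the tool from outside, world axes, zero at the start; "wrist_torque": the same for the moment, N m; "grip_width": opening from 0.0 (shut) to 1.0 (fully open).
Only numpy, scipy, OpenCV 4.12 (cv2) and the standard library are available. Lean on these libraries where they do the work, as an engineer would, in place of code of your own. Each camera call takes 0.05 s, during which the arm holds its last target.

## Working session

There is one attempt and no reset: what is moved stays moved. The work goes in short steps, Python scripts to look and compute and a tool call to move; the robot and the scene stay as the last step left them, time stands still between calls to the robot, and variables do not carry over. Pictures are saved under pics/ and viewed, and the job is handed in when it is done.

Besides the shell and the picture viewer there is one more tool, called as a command line: name --argument value ..., lists and objects as JSON in quotes. carry_out: Moves the arm, as the interface text tells. Shifts and turns lie within -1 to 1; 1 stands for 0.025 m of shift or 5 degrees of turn. Its arguments: {"type":"object","properties":{"targets":{"type":"array"}},"required":["targets"]}

```bash
mkdir -p pics; ls
python3 - <<'E'
from bench import read_state, camera
import cv2
s=read_state(); print(s['time_s'],s['tool_pos'],s['tcp_rot'],s['grip_width'])
for n in('top','side'):
    c=camera(n); cv2.imwrite(f'pics/{n}0.png',c['img'][:,:,::-1]); print(n,c['fx'],c['fy'],c['cx'],c['cy'],c['rvec'],c['tvec'])
E
```

```text
pics
0.0 [0.20518553 0.48288361 0.3032758 ] [[-9.20358448e-01  3.91075465e-01 -5.54429676e-04]
 [ 3.91075858e-01  9.20357467e-01 -1.34391629e-03]
 [-1.52991961e-05 -1.45370877e-03 -9.99998943e-01]] 1.0006655529630433
top 413.64389904921006 413.64389904921006 272.8227169920206 206.73624767306734 [ 2.13681488 -2.13776286  0.22944841] [0.21536804 0.54110189 0.85275591]
side 440.4583657062936 440.4583657062936 281.8504273724215 208.60684903421526 [ 1.99320827 -0.6012026   0.33598637] [-0.31003156  0.2774846   0.46671083]
```

View pics/top0.png

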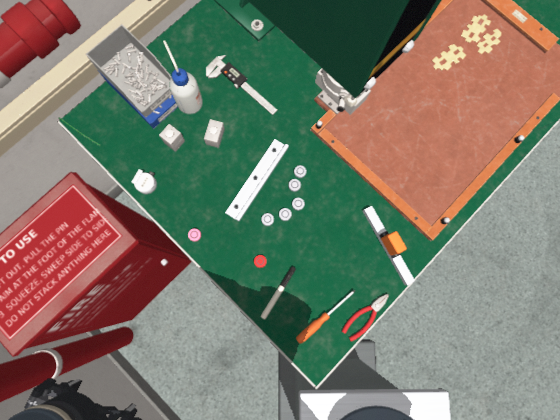

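View pics/side0.png

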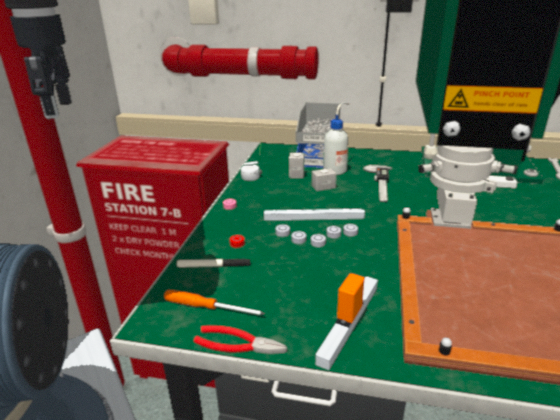

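Top view: five grey blanks are at about (300,171), (295,185), (298,204), (285,214) and (267,219). The pink one at (194,235) and the red one at (260,261) are decoys. The rail is near (257,180). The straightedge has its orange grip near (396,242), and the screwdriver's orange handle at (315,327) is not it. Next I'll make an enlarged crop and measure.

```bash
cat > h.py <<'E'
import numpy as np, cv2
from bench import read_state, camera
def ray(c,u,v):
    R,_=cv2.Rodrigues(np.array(c['rvec'],float)); t=np.array(c['tvec'],float)
    K=np.array([[c['fx'],0,c['cx']],[0,c['fy'],c['cy']],[0,0,1]])
    d=R.T@np.linalg.inv(K)@np.array([u,v,1.]); return -R.T@t,d
def toplane(c,u,v,z):
    o,d=ray(c,u,v); return (o+d*(z-o[2])/d[2])
def proj(c,P):
    K=np.array([[c['fx'],0,c['cx']],[0,c['fy'],c['cy']],[0,0,1]])
    return cv2.projectPoints(np.array(P,float).reshape(-1,3),np.array(c['rvec'],float),np.array(c['tvec'],float),K,None)[0].reshape(-1,2)
def blobs(m,amin=30,amax=1e9):
    n,l,st,ce=cv2.connectedComponentsWithStats(m.astype(np.uint8),connectivity=4)
    return [(i,st[i,4],ce[i],l==i) for i in range(1,n) if amin<=st[i,4]<=amax]
E
python3 - <<'E'
from h import *
c=camera('top'); im=c['img']
hsv=cv2.cvtColor(im,cv2.COLOR_RGB2HSV)
H,S,V=[hsv[...,i].astype(int) for i in range(3)]
print('cam pos',ray(c,0,0)[0])
w=(S<60)&(V>110)
roi=np.zeros_like(w); roi[130:300,200:430]=1
for i,a,ce,m in blobs(w&roi,40):
    cnt=max(cv2.findContours(m.astype(np.uint8),cv2.RETR_EXTERNAL,cv2.CHAIN_APPROX_NONE)[0],key=len)
    r=cv2.minAreaRect(cnt); (cx,cy),rad=cv2.minEnclosingCircle(cnt)
    print('W',a,ce.round(1),'rect',np.round(cv2.boxPoints(r),1).tolist(),'circ',round(cx,1),round(cy,1),round(rad,1), toplane(c,cx,cy,.012).round(4))
o=(H>5)&(H<20)&(S>170)&(V>120)
roi[:]=0; roi[220:270,370:420]=1
for i,a,ce,m in blobs(o&roi,40):
    cnt=max(cv2.findContours(m.astype(np.uint8),cv2.RETR_EXTERNAL,cv2.CHAIN_APPROX_NONE)[0],key=len)
    r=cv2.minAreaRect(cnt); print('O',a,ce.round(1),np.round(cv2.boxPoints(r),1).tolist(),toplane(c,*ce,.06).round(4))
cv2.imwrite('pics/c1.png',cv2.resize(im[140:300,210:430],None,fx=3.6,fy=3.6,interpolation=cv2.INTER_CUBIC)[:,:,::-1])
E
```

```text
cam pos [0.37559441 0.24107505 0.93122444]
W 262 [212.8 137.2] rect [[201.8000030517578, 142.6999969482422], [206.6999969482422, 125.5999984741211], [222.8000030517578, 130.1999969482422], [217.89999389648438, 147.3000030517578]] circ 214.0 137.1 10.7 [0.7122 0.3504 0.012 ]
W 1498 [256.4 179.6] rect [[224.3000030517578, 212.5], [275.20001220703125, 136.1999969482422], [289.1000061035156, 145.39999389648438], [238.1999969482422, 221.8000030517578]] circ 256.0 178.5 46.4 [0.6134 0.2524 0.012 ]
W 130 [299.8 171. ] rect [[294.0, 165.0], [306.0, 165.0], [306.0, 177.0], [294.0, 177.0]] circ 299.8 171.1 6.3 [0.6315 0.1517 0.012 ]
W 131 [294.2 184.6] rect [[288.0, 179.0], [300.0, 179.0], [300.0, 191.0], [288.0, 191.0]] circ 294.1 184.6 6.5 [0.5993 0.1652 0.012 ]
W 135 [297.9 203.5] rect [[289.0, 203.0], [297.5, 194.5], [306.5, 203.5], [298.0, 212.0]] circ 297.6 203.5 6.5 [0.5554 0.1577 0.012 ]
W 338 [374.3 221. ] rect [[362.0, 210.1999969482422], [371.5, 204.6999969482422], [391.0, 238.8000030517578], [381.5, 244.3000030517578]] circ 375.8 225.1 19.9 [ 0.5062 -0.0185  0.012 ]
W 139 [284.8 21
[... 368 characters left out ...]
0.3936 -0.0848  0.012 ]
W 529 [210.2 288.5] rect [[200.0, 299.0], [200.0, 266.0], [230.0, 266.0], [230.0, 299.0]] circ 215.0 282.5 22.3 [0.3796 0.3406 0.012 ]
W 96 [277.8 292.2] rect [[270.6000061035156, 298.70001220703125], [279.70001220703125, 283.8999938964844], [284.79998779296875, 287.1000061035156], [275.70001220703125, 301.8999938964844]] circ 277.3 292.7 8.9 [0.3572 0.205  0.012 ]
W 45 [383.4 297.1] rect [[377.0, 294.0], [388.0, 294.0], [388.0, 299.0], [377.0, 299.0]] circ 382.5 296.5 6.0 [ 0.3483 -0.0256  0.012 ]
O 171 [389.7 243.9] [[381.3999938964844, 232.3000030517578], [395.8999938964844, 230.89999389648438], [398.0, 253.5], [383.5, 254.89999389648438]] [ 0.459  -0.0327  0.06  ]
```

View pics/c1.png

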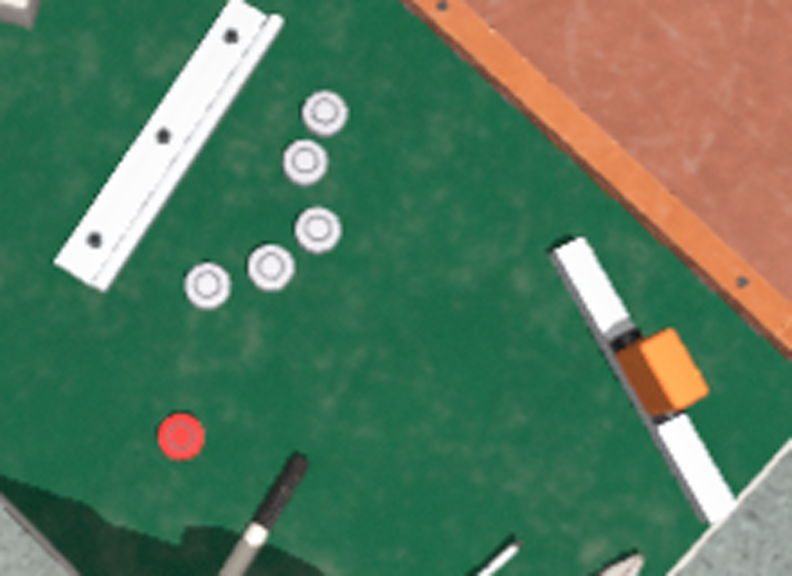

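Run:
```python
from h import *
c=camera('top'); im=c['img']
a=cv2.resize(im[130:230,215:315],None,fx=6,fy=6,interpolation=cv2.INTER_CUBIC)
cv2.imwrite('pics/rail.png',a[:,:,::-1])
a=cv2.resize(im[195:295,350:430],None,fx=6,fy=6,interpolation=cv2.INTER_CUBIC)
cv2.imwrite('pics/se.png',a[:,:,::-1])
c=camera('side'); im=c['img']
a=cv2.resize(im[200:370,250:390],None,fx=3.5,fy=3.5,interpolation=cv2.INTER_CUBIC)
cv2.imwrite('pics/side_c.png',a[:,:,::-1])
```

```text
(no output)
```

View pics/rail.png

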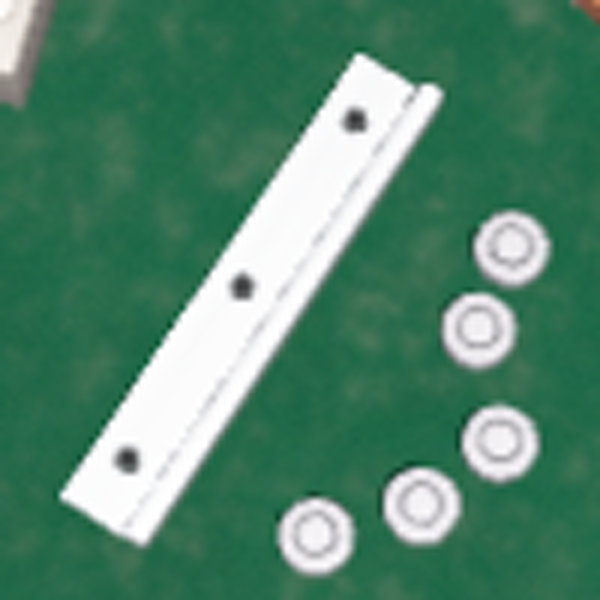

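View pics/se.png

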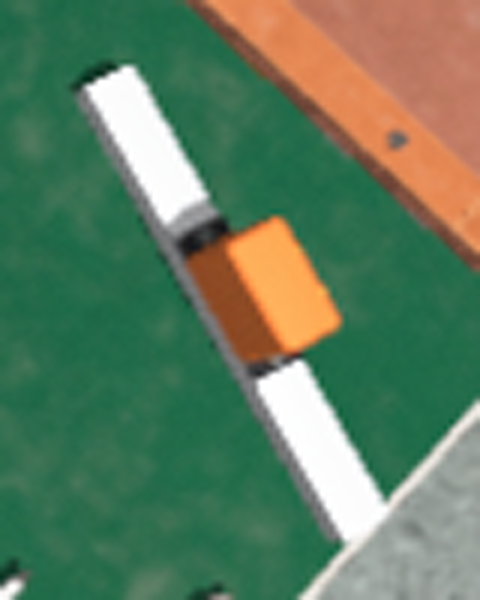

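View pics/side_c.png

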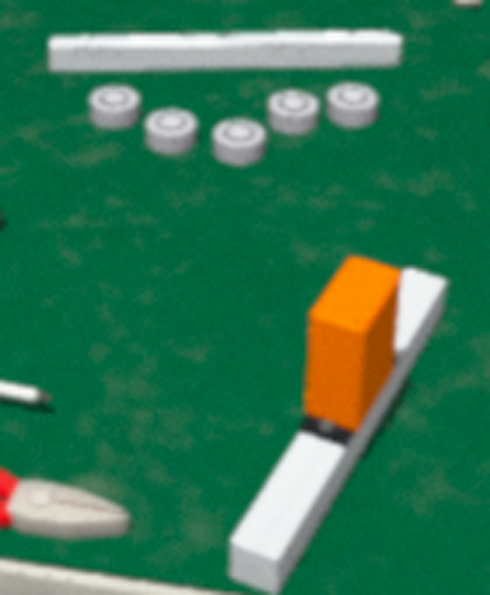

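Run:
```python
from h import *
c=camera('top'); s=camera('side')
f=lambda p,o:(p[0]/6+o[0]-.4,p[1]/6+o[1]-.4)
R=(215,130);S=(350,195)
a,b=[toplane(c,*f(p,R),.018) for p in((440,96),(147,545))]
print('rail ends',a,b,np.linalg.norm(a-b))
ri,le=a,b
q=lambda p:(p[0]/3.5+250-.36,p[1]/3.5+200-.36)
# side: foot front line at z=0
sa,sb=[toplane(s,*q(p),0) for p in((50,70),(401,63))]; print('side foot',sb,sa,np.linalg.norm(sa-sb))
ta,tb=[toplane(s,*q(p),.018) for p in((50,42),(401,36))]; print('side top',tb,ta)
y=(le-ri);y/=np.linalg.norm(y); y[2]=0; y/=np.linalg.norm(y); x=np.array([y[1],-y[0],0]); 
mid=(a+b)/2; print('mid',mid,'x',x,'yaw',np.degrees(np.arctan2(x[1],x[0])), 'sideyaw',np.degrees(np.arctan2(sa[1]-sb[1],sa[0]-sb[0]))-90)
for u in((299.8,171.1),(294.2,184.6),(297.7,203.5),(284.8,214),(267.2,219)):
    P=toplane(c,*u,.012)-mid; print('blank',(P+mid).round(4),'rail x,y',round(P@x,4),round(P@y,4))
for u in((115,98),(171,123),(239,134),(293,103),(352,96)):
    P=toplane(s,*q(u),.012)-mid; print('side blank',(P+mid).round(4),round(P@x,4),round(P@y,4))
B=[toplane(c,*f(p,S),.02) for p in((82,90),(135,65),(345,545))]
print('bar',np.round(B,4),np.linalg.norm(B[0]-B[1]),np.linalg.norm(B[0]-B[2]))
G=[toplane(c,*f(p,S),.075) for p in((229,238),(282,216),(343,325),(293,353))]
print('grip top',np.round(G,4),np.mean(G,0),[np.linalg.norm(G[i]-G[i-1]).round(4) for i in range(4)])
d=B[0]-B[2]; print('bar yaw of y axis',np.degrees(np.arctan2(d[1],d[0])), 'edge line mid',(B[0]+B[2])/2)
for p,z in(((352,257),.075),((402,272),.075),((360,332),.075),((308,312),.075),((230,543),.02),((275,560),.02),((447,283),.02)): print('side',toplane(s,*q(p),z).round(4))
print(read_state()['time_s'])
```

```text
rail ends [0.69063443 0.17885062 0.018     ] [0.51543196 0.28953489 0.018     ] 0.2072363721739542
side foot [0.69426018 0.18091724 0.        ] [0.51558851 0.29427664 0.        ] 0.2115984907406749
side top [0.69385451 0.18235782 0.018     ] [0.51729158 0.29584613 0.018     ]
mid [0.6030332  0.23419275 0.018     ] x [0.53409674 0.84542337 0.        ] yaw 57.71732485730633 sideyaw 57.60664933638287
blank [0.6314 0.1517 0.012 ] rail x,y -0.0546 -0.0681
blank [0.5994 0.165  0.012 ] rail x,y -0.0604 -0.0339
blank [0.5554 0.1576 0.012 ] rail x,y -0.0902 -0.0006
blank [0.5312 0.1871 0.012 ] rail x,y -0.0782 0.0356
blank [0.5197 0.2268 0.012 ] rail x,y -0.0507 0.0665
side blank [0.519  0.2274 0.012 ] -0.0506 0.0674
side blank [0.5298 0.1873 0.012 ] -0.0788 0.0369
side blank [0.5537 0.157  0.012 ] -0.0916 0.0004
side blank [0.5985 0.1659 0.012 ] -0.0602 -0.0326
side blank [0.6307 0.153  0.012 ] -0.0539 -0.0668
bar [[ 0.5402  0.0104  0.02  ]
 [ 0.5498 -0.0101  0.02  ]
 [ 0.372  -0.0787  0.02  ]] 0.02265070871202178 0.19031546930013546
grip top [[ 0.4778 -0.0251  0.075 ]
 [ 0.4855 -0.0442  0.075 ]
 [ 0.4474 -0.0634  0.075 ]
 [ 0.4377 -0.0453  0.075 ]] [ 0.46208514 -0.04451416  0.075     ] [np.float64(0.0449), np.float64(0.0207), np.float64(0.0427), np.float64(0.0206)]
bar yaw of y axis 27.910880781247293 edge line mid [ 0.45608366 -0.03410706  0.02      ]
side [ 0.4728 -0.0248  0.075 ]
side [ 0.4829 -0.0439  0.075 ]
side [ 0.4439 -0.063   0.075 ]
side [ 0.4351 -0.0424  0.075 ]
side [ 0.3707 -0.0792  0.02  ]
side [ 0.3795 -0.0949  0.02  ]
side [ 0.5469 -0.0098  0.02  ]
0.35
```

```bash
cat >> h.py <<'E'
RX=np.radians(57.6); RM=np.array([.604,.236,0]); rx=np.array([np.cos(RX),np.sin(RX),0]); ry=np.array([-np.sin(RX),np.cos(RX),0])
def todo(P,jaw=None):
    s=read_state(); T=np.array(s['tcp_rot']); d=T.T@(np.array(P)-s['tool_pos'])
    a=np.degrees(np.arctan2(T[1,1],T[0,1]))
    print('t',round(s['time_s'],2),'tcp',np.round(s['tool_pos'],4),'jaw',round(a,2),'opening',round(s['grip_width'],3),'F',np.round(s['contact_force'],2))
    print('units xyz',np.round(d/.025,2), 'yaw units', None if jaw is None else round(-((jaw-a+90)%180-90)/5,2), 'j',np.round(s['joint_pos'],3))
E
python3 - <<'E'
from h import *
c=camera('top')
for n,u,z in(('red',(260,261),.012),('pencap',(293,268),.01),('pen',(264,317),.01),('tray l',(318,128),.02),('tray edge',(432,238),.02),('tray mid',(375,183),.02)):
    P=toplane(c,*u,z); print(n,P.round(3),'rail',((P-RM)@rx).round(3),((P-RM)@ry).round(3))
for P in (RM-.15*rx,RM-.15*rx+.095*ry,RM-.15*rx-.095*ry): print(P.round(3),proj(c,P).round(0))
todo([.461,-.044,.2],117.9)
E
```

```text
red [0.426 0.243 0.012] rail -0.09 0.154
pencap [0.411 0.17  0.01 ] rail -0.159 0.128
pen [0.306 0.234 0.01 ] rail -0.161 0.25
tray l [0.733 0.108 0.02 ] rail -0.038 -0.178
tray edge [ 0.476 -0.141  0.02 ] rail -0.387 -0.094
tray mid [ 0.602 -0.019  0.02 ] rail -0.217 -0.135
[0.524 0.109 0.   ] [[318. 218.]]
[0.443 0.16  0.   ] [[297. 253.]]
[0.604 0.058 0.   ] [[339. 184.]]
t 0.4 tcp [0.2053 0.4831 0.3038] jaw 66.98 opening 1.001 F [ 0.18 -0.14  0.34]
units xyz [-17.66 -15.41   4.16] yaw units -10.18 j [ 1.169  0.238 -0.014  1.319  0.     1.571]
```

carry_out --targets '[{"yaw": -1, "gripper": -1}, {"yaw": -1, "gripper": -1}, {"yaw": -1, "gripper": -1}, {"yaw": -1, "gripper": -1}, {"yaw": -1, "gripper": -1}, {"yaw": -1, "gripper": -1}, {"yaw": -1, "gripper": -1}, {"yaw": -1, "gripper": -1}, {"yaw": -1, "gripper": -1}, {"yaw": -1, "gripper": -1}]'

```text
schema error: expected keys gripper, x, y, z, yaw
```

Run:
```python
from h import *
todo([.461,-.044,.2],117.9)
```

```text
t 0.4 tcp [0.2053 0.4831 0.3038] jaw 66.98 opening 1.001 F [ 0.18 -0.14  0.34]
units xyz [-17.66 -15.41   4.16] yaw units -10.18 j [ 1.169  0.238 -0.014  1.319  0.     1.571]
```

carry_out --targets '[{"x": 0, "y": 0, "z": 0, "yaw": -1, "gripper": -1}, {"x": 0, "y": 0, "z": 0, "yaw": -1, "gripper": -1}, {"x": 0, "y": 0, "z": 0, "yaw": -1, "gripper": -1}, {"x": 0, "y": 0, "z": 0, "yaw": -1, "gripper": -1}, {"x": 0, "y": 0, "z": 0, "yaw": -1, "gripper": -1}, {"x": 0, "y": 0, "z": 0, "yaw": -1, "gripper": -1}, {"x": 0, "y": 0, "z": 0, "yaw": -1, "gripper": -1}, {"x": 0, "y": 0, "z": 0, "yaw": -1, "gripper": -1}, {"x": 0, "y": 0, "z": 0, "yaw": -1, "gripper": -1}, {"x": 0, "y": 0, "z": 0, "yaw": -1, "gripper": -1}]'

```text
time_s: 1.23
tool_pos: [0.2053, 0.4831, 0.3039]
tcp_rot: [[-0.889, -0.457, -0.0], [-0.457, 0.889, -0.0], [0.0, -0.0, -1.0]]
contact_force: [-0.1, 0.3, 1.0]
grip_width: 0.997
```

Run:
```python
from h import *
todo([.461,-.044,.2],117.9)
```

```text
t 1.23 tcp [0.2053 0.4831 0.3039] jaw 117.23 opening 0.997 F [-0.15  0.3   1.04]
units xyz [  0.55 -23.43   4.16] yaw units -0.13 j [ 1.169  0.238 -0.014  1.319 -0.     0.694]
```

carry_out --targets '[{"x": 0, "y": -0.4, "z": 0, "yaw": -0.13, "gripper": -1}, {"x": 0, "y": -0.8, "z": 0, "yaw": 0, "gripper": -1}, {"x": 0, "y": -0.8, "z": 0, "yaw": 0, "gripper": -1}, {"x": 0, "y": -0.8, "z": 0, "yaw": 0, "gripper": -1}, {"x": 0, "y": -0.8, "z": 0, "yaw": 0, "gripper": -1}, {"x": 0, "y": -0.8, "z": 0, "yaw": 0, "gripper": -1}, {"x": 0, "y": -0.8, "z": 0, "yaw": 0, "gripper": -1}, {"x": 0, "y": -0.8, "z": 0, "yaw": 0, "gripper": -1}, {"x": 0, "y": -0.8, "z": 0, "yaw": 0, "gripper": -1}, {"x": 0, "y": -0.8, "z": 0, "yaw": 0, "gripper": -1}]'

```text
time_s: 2.07
tool_pos: [0.2936, 0.3139, 0.304]
tcp_rot: [[-0.886, -0.464, 0.0], [-0.464, 0.886, 0.0], [-0.0, 0.0, -1.0]]
contact_force: [1.1, -0.9, 0.9]
grip_width: 0.999
```

carry_out --targets '[{"x": 0, "y": -0.8, "z": 0, "yaw": 0, "gripper": -1}, {"x": 0, "y": -0.8, "z": 0, "yaw": 0, "gripper": -1}, {"x": 0, "y": -0.8, "z": 0, "yaw": 0, "gripper": -1}, {"x": 0, "y": -0.8, "z": 0, "yaw": 0, "gripper": -1}, {"x": 0, "y": -0.8, "z": 0, "yaw": 0, "gripper": -1}, {"x": 0, "y": -0.8, "z": 0, "yaw": 0, "gripper": -1}, {"x": 0, "y": -0.8, "z": 0, "yaw": 0, "gripper": -1}, {"x": 0, "y": -0.8, "z": 0, "yaw": 0, "gripper": -1}, {"x": 0, "y": -0.8, "z": 0, "yaw": 0, "gripper": -1}, {"x": 0, "y": -0.8, "z": 0, "yaw": 0, "gripper": -1}]'

```text
time_s: 2.9
tool_pos: [0.3864, 0.1366, 0.304]
tcp_rot: [[-0.886, -0.464, 0.0], [-0.464, 0.886, 0.0], [-0.0, -0.0, -1.0]]
contact_force: [0.6, 0.6, -0.8]
grip_width: 1.002
```

carry_out --targets '[{"x": 0, "y": -0.8, "z": 0.4, "yaw": 0, "gripper": -1}, {"x": 0, "y": -0.8, "z": 0.6, "yaw": 0, "gripper": -1}, {"x": 0, "y": -0.8, "z": 0.6, "yaw": 0, "gripper": -1}, {"x": 0, "y": -0.8, "z": 0.6, "yaw": 0, "gripper": -1}, {"x": 0, "y": -0.8, "z": 0.6, "yaw": 0, "gripper": -1}, {"x": 0, "y": -0.8, "z": 0.4, "yaw": 0, "gripper": -1}, {"x": 0, "y": -0.8, "z": 0.2, "yaw": 0, "gripper": -1}, {"x": 0, "y": -0.4, "z": 0, "yaw": 0, "gripper": -1}, {"x": 0, "y": 0, "z": 0, "yaw": 0, "gripper": -1}, {"x": 0, "y": 0, "z": 0, "yaw": 0, "gripper": -1}]'

```text
time_s: 3.73
tool_pos: [0.4557, 0.0046, 0.2192]
tcp_rot: [[-0.887, -0.463, 0.0], [-0.463, 0.887, 0.0], [-0.0, 0.0, -1.0]]
contact_force: [-0.2, 0.2, 0.4]
grip_width: 0.999
```

Run:
```python
from h import *
todo([.461,-.044,.101],117.9)
```

```text
t 3.73 tcp [0.4557 0.0046 0.2192] jaw 117.56 opening 0.999 F [-0.25  0.22  0.41]
units xyz [ 0.71 -1.82  4.73] yaw units -0.07 j [ 0.01   0.168 -0.33   1.073  0.    -0.471]
```

carry_out --targets '[{"x": 0.35, "y": -0.6, "z": 0, "yaw": -0.07, "gripper": -1}, {"x": 0.35, "y": -0.6, "z": 0, "yaw": 0, "gripper": -1}, {"x": 0, "y": -0.6, "z": 0.3, "yaw": 0, "gripper": -1}, {"x": 0, "y": 0, "z": 0.6, "yaw": 0, "gripper": -1}, {"x": 0, "y": 0, "z": 0.6, "yaw": 0, "gripper": -1}, {"x": 0, "y": 0, "z": 0, "yaw": 0, "gripper": -1}, {"x": 0, "y": 0, "z": 0, "yaw": 0, "gripper": -1}]'

```text
time_s: 4.32
tool_pos: [0.4606, -0.0425, 0.1816]
tcp_rot: [[-0.883, -0.47, -0.001], [-0.47, 0.883, 0.0], [0.001, 0.001, -1.0]]
contact_force: [0.1, -0.8, 0.3]
grip_width: 1.0
```

Run:
```python
from h import *
todo([.461,-.044,.101],117.9)
c=camera('side'); cv2.imwrite('pics/s1.png',cv2.resize(c['img'][150:400,200:450],None,fx=2.4,fy=2.4)[:,:,::-1])
c=camera('top'); cv2.imwrite('pics/t1.png',cv2.resize(c['img'][120:320,230:480],None,fx=2.4,fy=2.4)[:,:,::-1])
```

```text
t 4.32 tcp [ 0.4606 -0.0425  0.1816] jaw 118.03 opening 1.0 F [ 0.07 -0.79  0.33]
units xyz [ 0.01 -0.06  3.23] yaw units 0.03 j [-0.092  0.211 -0.38   0.98   0.    -0.581]
```

View pics/s1.png

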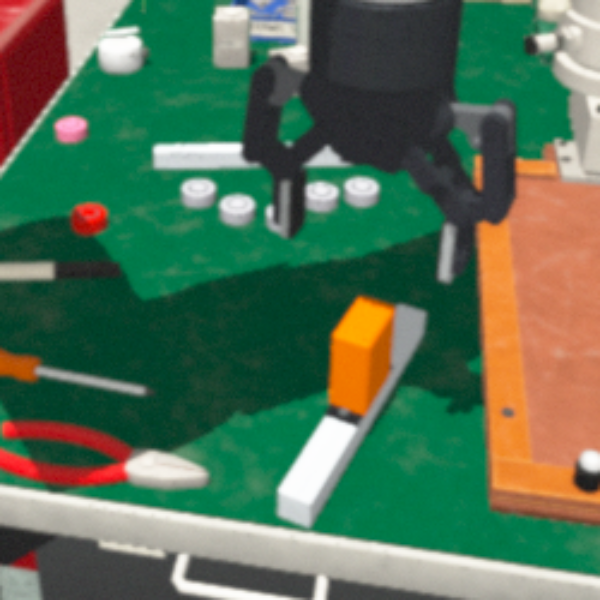

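View pics/t1.png

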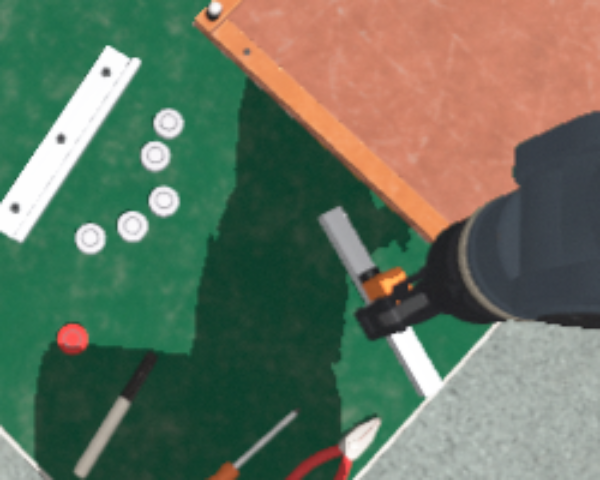

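The fingers straddle the grip in both views (side crop grip about (360,340), top crop about (385,285)), and the right finger is clear of the tray frame. Descending now.

carry_out --targets '[{"x": 0, "y": 0, "z": 0.5, "yaw": 0, "gripper": -1}, {"x": 0, "y": 0, "z": 0.6, "yaw": 0, "gripper": -1}, {"x": 0, "y": 0, "z": 0.6, "yaw": 0, "gripper": -1}, {"x": 0, "y": 0, "z": 0.6, "yaw": 0, "gripper": -1}, {"x": 0, "y": 0, "z": 0.5, "yaw": 0, "gripper": -1}, {"x": 0, "y": 0, "z": 0.4, "yaw": 0, "gripper": -1}, {"x": 0, "y": 0, "z": 0, "yaw": 0, "gripper": -1}, {"x": 0, "y": 0, "z": 0, "yaw": 0, "gripper": -1}]'

```text
time_s: 5.08
tool_pos: [0.4614, -0.043, 0.102]
tcp_rot: [[-0.883, -0.47, 0.0], [-0.47, 0.883, -0.0], [-0.0, -0.0, -1.0]]
contact_force: [0.1, 0.5, 0.2]
grip_width: 0.998
```

carry_out --targets '[{"x": 0, "y": 0, "z": 0, "yaw": 0, "gripper": 1}, {"x": 0, "y": 0, "z": 0, "yaw": 0, "gripper": 1}, {"x": 0, "y": 0, "z": 0, "yaw": 0, "gripper": 1}, {"x": 0, "y": 0, "z": 0, "yaw": 0, "gripper": 1}, {"x": 0, "y": 0, "z": 0, "yaw": 0, "gripper": 1}, {"x": 0, "y": 0, "z": 0, "yaw": 0, "gripper": 1}, {"x": 0, "y": 0, "z": 0, "yaw": 0, "gripper": 1}, {"x": 0, "y": 0, "z": 0, "yaw": 0, "gripper": 1}, {"x": 0, "y": 0, "z": 0, "yaw": 0, "gripper": 1}, {"x": 0, "y": 0, "z": 0, "yaw": 0, "gripper": 1}]'

```text
time_s: 5.92
tool_pos: [0.4613, -0.0433, 0.1018]
tcp_rot: [[-0.883, -0.469, 0.001], [-0.469, 0.883, -0.0], [-0.001, -0.0, -1.0]]
contact_force: [-1.6, 1.0, 5.4]
grip_width: 0.271
```

Run:
```python
from h import *
todo([.461,-.044,.151],117.9)
c=camera('side'); cv2.imwrite('pics/s2.png',cv2.resize(c['img'][150:400,200:450],None,fx=2.4,fy=2.4)[:,:,::-1])
```

```text
t 5.92 tcp [ 0.4613 -0.0433  0.1018] jaw 117.97 opening 0.271 F [-1.64  1.01  5.37]
units xyz [ 0.02 -0.02 -1.97] yaw units 0.01 j [-0.094  0.3   -0.5    0.769  0.    -0.582]
```

View pics/s2.png

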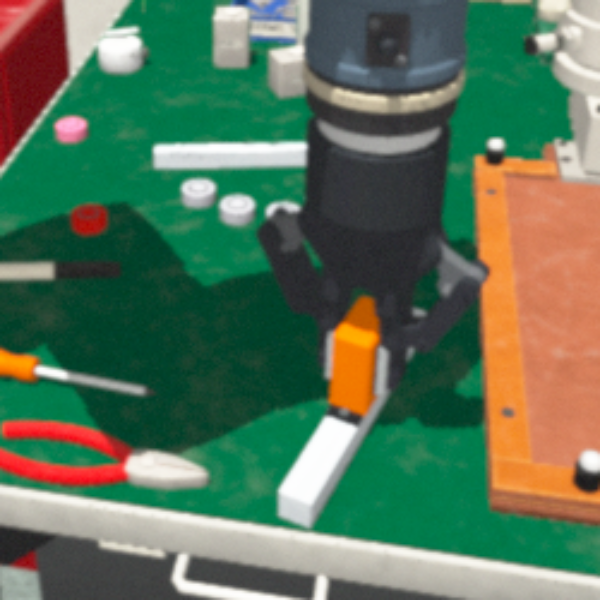

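carry_out --targets '[{"x": 0, "y": 0, "z": -0.1, "yaw": 0, "gripper": 1}, {"x": 0, "y": 0, "z": -0.2, "yaw": 0, "gripper": 1}, {"x": 0, "y": 0, "z": -0.3, "yaw": 0, "gripper": 1}, {"x": 0, "y": 0, "z": -0.4, "yaw": 0, "gripper": 1}, {"x": 0, "y": 0, "z": -0.4, "yaw": 0, "gripper": 1}, {"x": 0, "y": 0, "z": -0.4, "yaw": 0, "gripper": 1}, {"x": 0, "y": 0, "z": -0.4, "yaw": 0, "gripper": 1}, {"x": 0, "y": 0, "z": -0.4, "yaw": 0, "gripper": 1}, {"x": 0, "y": 0, "z": -0.3, "yaw": 0, "gripper": 1}, {"x": 0, "y": 0, "z": -0.1, "yaw": 0, "gripper": 1}]'

```text
time_s: 6.8
tool_pos: [0.4617, -0.0433, 0.1779]
tcp_rot: [[-0.883, -0.469, 0.002], [-0.469, 0.883, -0.0], [-0.001, -0.001, -1.0]]
contact_force: [0.0, -0.1, -2.5]
grip_width: 0.274
```

Run:
```python
from h import *
todo(RM-.16*rx+[0,0,.177],57.6)
c=camera('side'); cv2.imwrite('pics/s3.png',cv2.resize(c['img'][150:400,200:450],None,fx=2.4,fy=2.4)[:,:,::-1])
```

```text
t 6.8 tcp [ 0.4617 -0.0433  0.1779] jaw 117.98 opening 0.274 F [ 0.   -0.12 -2.49]
units xyz [-4.71  4.03  0.04] yaw units 12.08 j [-0.093  0.215 -0.386  0.968 -0.    -0.582]
```

View pics/s3.png

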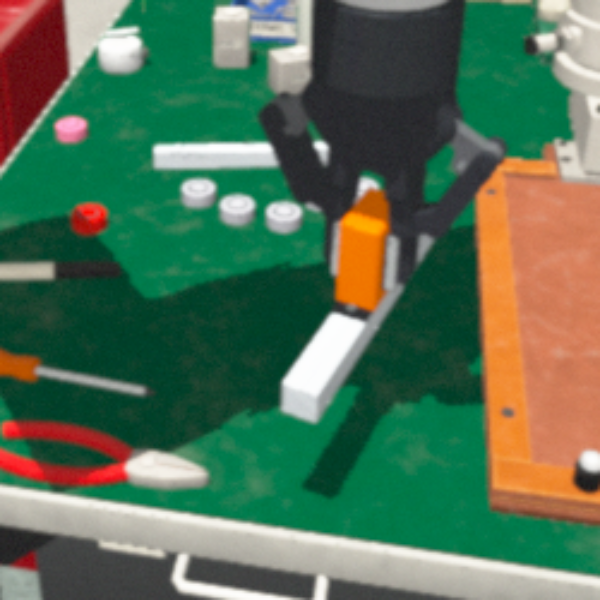

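The straightedge is lifted and level. Next is the translation, then the turn.

carry_out --targets '[{"x": -0.3, "y": 0.2, "z": 0, "yaw": 0, "gripper": 1}, {"x": -0.5, "y": 0.4, "z": 0, "yaw": 0, "gripper": 1}, {"x": -0.6, "y": 0.5, "z": 0, "yaw": 0, "gripper": 1}, {"x": -0.6, "y": 0.5, "z": 0, "yaw": 0, "gripper": 1}, {"x": -0.6, "y": 0.5, "z": 0, "yaw": 0, "gripper": 1}, {"x": -0.6, "y": 0.5, "z": 0, "yaw": 0, "gripper": 1}, {"x": -0.6, "y": 0.5, "z": 0, "yaw": 0, "gripper": 1}, {"x": -0.5, "y": 0.5, "z": 0, "yaw": 0, "gripper": 1}, {"x": -0.3, "y": 0.3, "z": 0, "yaw": 0, "gripper": 1}, {"x": -0.1, "y": 0.1, "z": 0, "yaw": 0, "gripper": 1}]'

```text
time_s: 7.68
tool_pos: [0.5182, 0.1019, 0.1757]
tcp_rot: [[-0.882, -0.471, -0.001], [-0.471, 0.882, 0.0], [0.001, 0.0, -1.0]]
contact_force: [-0.3, 0.5, -1.7]
grip_width: 0.272
```

carry_out --targets '[{"x": 0, "y": 0, "z": 0, "yaw": 0.5, "gripper": 1}, {"x": 0, "y": 0, "z": 0, "yaw": 1, "gripper": 1}, {"x": 0, "y": 0, "z": 0, "yaw": 1, "gripper": 1}, {"x": 0, "y": 0, "z": 0, "yaw": 1, "gripper": 1}, {"x": 0, "y": 0, "z": 0, "yaw": 1, "gripper": 1}, {"x": 0, "y": 0, "z": 0, "yaw": 1, "gripper": 1}, {"x": 0, "y": 0, "z": 0, "yaw": 1, "gripper": 1}, {"x": 0, "y": 0, "z": 0, "yaw": 1, "gripper": 1}, {"x": 0, "y": 0, "z": 0, "yaw": 1, "gripper": 1}, {"x": 0, "y": 0, "z": 0, "yaw": 1, "gripper": 1}]'

```text
time_s: 8.52
tool_pos: [0.5176, 0.0996, 0.1761]
tcp_rot: [[-0.941, 0.339, -0.001], [0.339, 0.941, -0.0], [0.001, -0.001, -1.0]]
contact_force: [0.7, 0.7, -2.0]
grip_width: 0.273
```

carry_out --targets '[{"x": 0, "y": 0, "z": 0, "yaw": 1, "gripper": 1}, {"x": 0, "y": 0, "z": 0, "yaw": 1, "gripper": 1}, {"x": 0, "y": 0, "z": 0, "yaw": 0.5, "gripper": 1}, {"x": 0, "y": 0, "z": 0, "yaw": 0, "gripper": 1}, {"x": 0, "y": 0, "z": 0, "yaw": 0, "gripper": 1}]'

```text
time_s: 8.93
tool_pos: [0.5177, 0.0998, 0.1762]
tcp_rot: [[-0.848, 0.529, -0.001], [0.529, 0.848, -0.0], [0.0, -0.001, -1.0]]
contact_force: [-0.2, 0.8, -2.2]
grip_width: 0.273
```

Run:
```python
from h import *
todo(RM-.145*rx+[0,0,.1038],57.6)
c=camera('side'); cv2.imwrite('pics/s4.png',cv2.resize(c['img'][150:400,200:450],None,fx=2.4,fy=2.4)[:,:,::-1])
c=camera('top'); cv2.imwrite('pics/t4.png',cv2.resize(c['img'][120:320,230:480],None,fx=2.4,fy=2.4)[:,:,::-1])
```

```text
t 8.93 tcp [0.5177 0.0998 0.1762] jaw 58.05 opening 0.273 F [-0.21  0.82 -2.18]
units xyz [-0.    0.65  2.89] yaw units 0.09 j [ 0.19   0.318 -0.244  1.01  -0.     0.748]
```

View pics/s4.png

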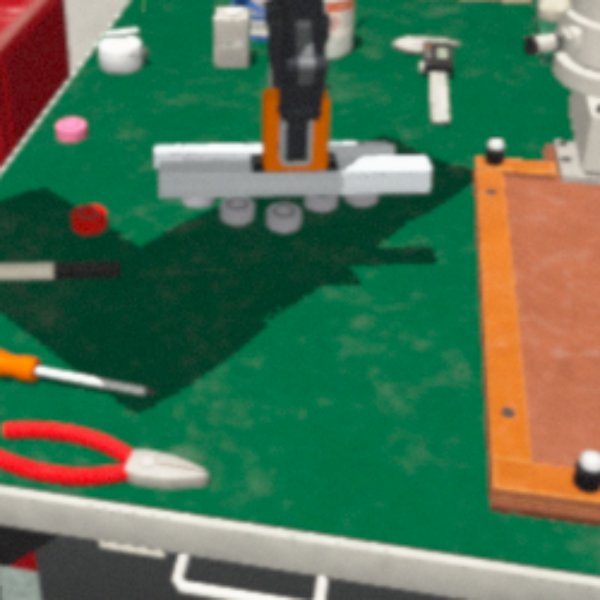

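View pics/t4.png

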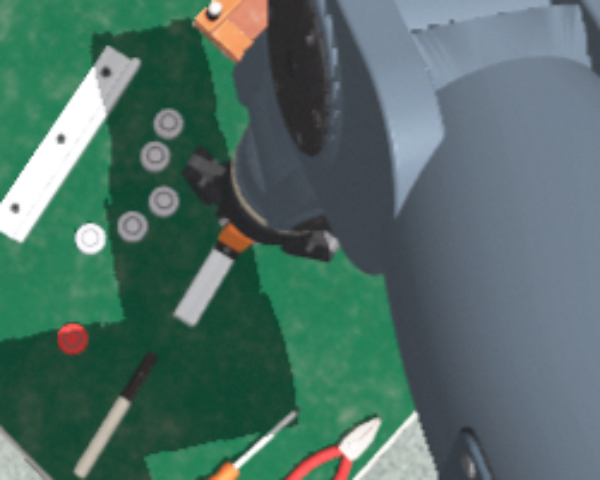

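carry_out --targets '[{"x": 0, "y": 0, "z": 0.3, "yaw": 0.09, "gripper": 1}, {"x": 0, "y": 0, "z": 0.5, "yaw": 0, "gripper": 1}, {"x": 0, "y": 0, "z": 0.5, "yaw": 0, "gripper": 1}, {"x": 0, "y": 0, "z": 0.5, "yaw": 0, "gripper": 1}, {"x": 0, "y": 0, "z": 0.4, "yaw": 0, "gripper": 1}, {"x": 0, "y": 0, "z": 0.3, "yaw": 0, "gripper": 1}, {"x": 0, "y": 0, "z": 0.2, "yaw": 0, "gripper": 1}, {"x": 0, "y": 0, "z": 0.1, "yaw": 0, "gripper": 1}, {"x": 0, "y": 0, "z": 0, "yaw": 0, "gripper": 1}, {"x": 0, "y": 0, "z": 0, "yaw": 0, "gripper": 1}]'

```text
time_s: 9.87
tool_pos: [0.5182, 0.1002, 0.1066]
tcp_rot: [[-0.844, 0.537, 0.0], [0.537, 0.844, -0.0], [-0.0, 0.0, -1.0]]
contact_force: [0.6, -0.3, -2.0]
grip_width: 0.277
```

Run:
```python
from h import *
todo(RM-.038*rx+[0,0,.1035],57.6)
c=camera('side'); cv2.imwrite('pics/s5.png',cv2.resize(c['img'][180:320,230:450],None,fx=3.4,fy=3.4,interpolation=cv2.INTER_CUBIC)[:,:,::-1])
c=camera('top'); cv2.imwrite('pics/t5.png',cv2.resize(c['img'][120:320,230:480],None,fx=2.4,fy=2.4)[:,:,::-1])
```

```text
t 9.87 tcp [0.5182 0.1002 0.1066] jaw 57.53 opening 0.277 F [ 0.61 -0.32 -2.03]
units xyz [0.02 4.9  0.13] yaw units -0.01 j [ 0.191  0.387 -0.343  0.84  -0.     0.758]
```

View pics/s5.png

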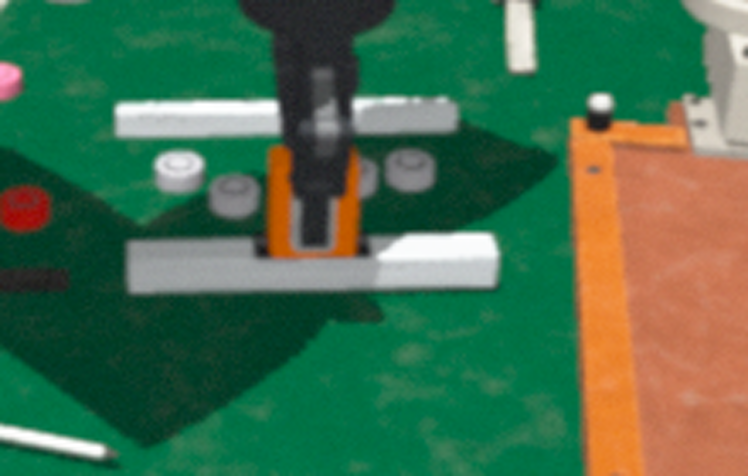

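View pics/t5.png

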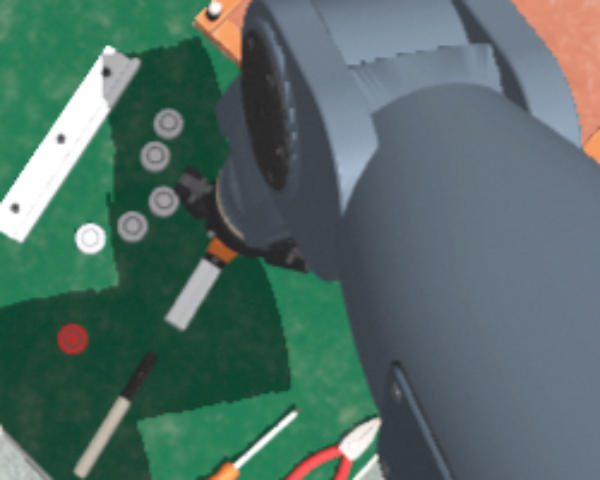

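Run:
```python
from h import *
s=camera('side')
q=lambda p:(p[0]/3.4+230-.35,p[1]/3.4+180-.35)
for p,z in(((128,293),.005),((498,287),.005),((128,264),.025),((498,259),.025)):
    P=toplane(s,*q(p),z); print(P.round(4),((P-RM)@rx).round(4),((P-RM)@ry).round(4))
```

```text
[0.4318 0.1427 0.005 ] -0.1711 0.0953
[0.5926 0.0392 0.005 ] -0.1723 -0.0958
[0.431  0.1399 0.025 ] -0.1738 0.0946
[0.5886 0.0374 0.025 ] -0.1759 -0.0934
```

carry_out --targets '[{"x": 0, "y": 0, "z": 0.1, "yaw": 0, "gripper": 1}, {"x": 0, "y": 0.2, "z": 0, "yaw": 0, "gripper": 1}, {"x": 0, "y": 0.3, "z": 0, "yaw": 0, "gripper": 1}, {"x": 0, "y": 0.3, "z": 0, "yaw": 0, "gripper": 1}, {"x": 0, "y": 0.3, "z": 0, "yaw": 0, "gripper": 1}, {"x": 0, "y": 0.2, "z": 0, "yaw": 0, "gripper": 1}, {"x": 0, "y": 0, "z": 0, "yaw": 0, "gripper": 1}]'

```text
time_s: 10.6
tool_pos: [0.5363, 0.1288, 0.1039]
tcp_rot: [[-0.844, 0.536, 0.001], [0.536, 0.844, 0.0], [-0.0, 0.001, -1.0]]
contact_force: [0.5, 0.3, -1.5]
grip_width: 0.275
```

Run:
```python
from h import *
todo(RM-.038*rx+[0,0,.1035],57.6)
```

```text
t 10.6 tcp [0.5363 0.1288 0.1039] jaw 57.59 opening 0.275 F [ 0.53  0.33 -1.53]
units xyz [0.01 3.55 0.02] yaw units -0.0 j [ 0.236  0.423 -0.289  0.858  0.     0.801]
```

carry_out --targets '[{"x": 0, "y": 0.2, "z": 0, "yaw": 0, "gripper": 1}, {"x": 0, "y": 0.2, "z": 0, "yaw": 0, "gripper": 1}, {"x": 0, "y": 0.2, "z": 0, "yaw": 0, "gripper": 1}, {"x": 0, "y": 0.2, "z": 0, "yaw": 0, "gripper": 1}, {"x": 0, "y": 0.2, "z": 0, "yaw": 0, "gripper": 1}, {"x": 0, "y": 0.2, "z": 0, "yaw": 0, "gripper": 1}, {"x": 0, "y": 0.2, "z": 0, "yaw": 0, "gripper": 1}, {"x": 0, "y": 0.2, "z": 0, "yaw": 0, "gripper": 1}, {"x": 0, "y": 0.2, "z": 0, "yaw": 0, "gripper": 1}, {"x": 0, "y": 0.2, "z": 0, "yaw": 0, "gripper": 1}]'

```text
time_s: 11.43
tool_pos: [0.5625, 0.1701, 0.1039]
tcp_rot: [[-0.844, 0.537, -0.0], [0.537, 0.844, -0.0], [-0.0, -0.0, -1.0]]
contact_force: [-1.5, -0.6, -2.0]
grip_width: 0.275
```

Run:
```python
from h import *
todo(RM-.038*rx+[0,0,.1035],57.6)
c=camera('side'); cv2.imwrite('pics/s6.png',cv2.resize(c['img'][180:320,230:450],None,fx=3.4,fy=3.4,interpolation=cv2.INTER_CUBIC)[:,:,::-1])
c=camera('top'); cv2.imwrite('pics/t6.png',cv2.resize(c['img'][120:270,200:350],None,fx=4,fy=4)[:,:,::-1])
```

```text
t 11.43 tcp [0.5625 0.1701 0.1039] jaw 57.52 opening 0.275 F [-1.46 -0.6  -1.98]
units xyz [0.01 1.6  0.01] yaw units -0.02 j [ 0.294  0.476 -0.196  0.899 -0.     0.861]
```

View pics/s6.png

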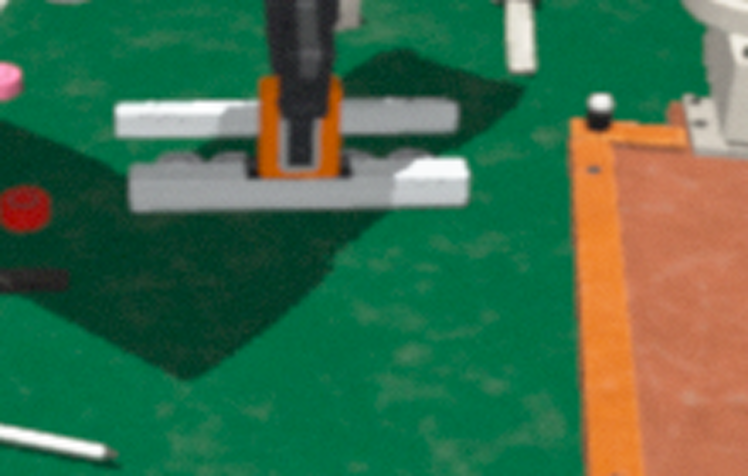

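View pics/t6.png

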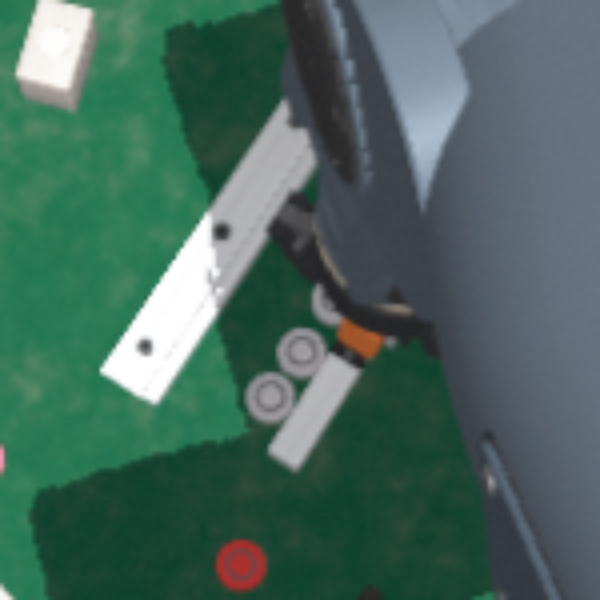

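carry_out --targets '[{"x": 0, "y": 0.16, "z": 0, "yaw": 0, "gripper": 1}, {"x": 0, "y": 0.16, "z": 0, "yaw": 0, "gripper": 1}, {"x": 0, "y": 0.16, "z": 0, "yaw": 0, "gripper": 1}, {"x": 0, "y": 0.16, "z": 0, "yaw": 0, "gripper": 1}, {"x": 0, "y": 0.16, "z": 0, "yaw": 0, "gripper": 1}, {"x": 0, "y": 0.16, "z": 0, "yaw": 0, "gripper": 1}, {"x": 0, "y": 0.16, "z": 0, "yaw": 0, "gripper": 1}, {"x": 0, "y": 0.16, "z": 0, "yaw": 0, "gripper": 1}, {"x": 0, "y": 0.08, "z": 0, "yaw": 0, "gripper": 1}]'

```text
time_s: 12.28
tool_pos: [0.5809, 0.199, 0.1039]
tcp_rot: [[-0.844, 0.537, 0.0], [0.537, 0.844, 0.0], [-0.0, 0.0, -1.0]]
contact_force: [0.5, -1.1, -1.8]
grip_width: 0.271
```

Run:
```python
from h import *
todo(RM-.038*rx+[0,0,.1035],57.6)
```

```text
t 12.28 tcp [0.5809 0.199  0.1039] jaw 57.54 opening 0.271 F [ 0.5  -1.09 -1.82]
units xyz [0.01 0.23 0.01] yaw units -0.01 j [ 0.33   0.514 -0.127  0.93  -0.     0.897]
```

Next I'll advance slowly in 1 mm rows and watch the force.

carry_out --targets '[{"x": 0, "y": 0.05, "z": 0, "yaw": 0, "gripper": 1}, {"x": 0, "y": 0.05, "z": 0, "yaw": 0, "gripper": 1}, {"x": 0, "y": 0.05, "z": 0, "yaw": 0, "gripper": 1}]'

```text
time_s: 12.53
tool_pos: [0.5825, 0.2016, 0.1039]
tcp_rot: [[-0.844, 0.537, -0.0], [0.537, 0.844, -0.0], [0.0, -0.0, -1.0]]
contact_force: [-0.7, -1.6, -2.9]
grip_width: 0.27
```

carry_out --targets '[{"x": 0, "y": 0.04, "z": 0, "yaw": 0, "gripper": 1}, {"x": 0, "y": 0.0, "z": 0, "yaw": 0, "gripper": 1}]'

```text
time_s: 12.7
tool_pos: [0.5832, 0.2026, 0.1039]
tcp_rot: [[-0.844, 0.537, 0.0], [0.537, 0.844, 0.0], [-0.0, 0.0, -1.0]]
contact_force: [-0.9, -1.0, -2.8]
grip_width: 0.272
```

Run:
```python
from h import *
todo(RM-.038*rx+[0,0,.1035],57.6)
c=camera('side'); cv2.imwrite('pics/s7.png',cv2.resize(c['img'][180:260,240:390],None,fx=5,fy=5,interpolation=cv2.INTER_CUBIC)[:,:,::-1])
c=camera('top'); cv2.imwrite('pics/t7.png',cv2.resize(c['img'][120:240,200:320],None,fx=5,fy=5,interpolation=cv2.INTER_CUBIC)[:,:,::-1])
```

```text
t 12.7 tcp [0.5832 0.2026 0.1039] jaw 57.53 opening 0.272 F [-0.94 -1.01 -2.79]
units xyz [0.01 0.05 0.02] yaw units -0.01 j [ 0.334  0.519 -0.117  0.935  0.     0.901]
```

View pics/s7.png

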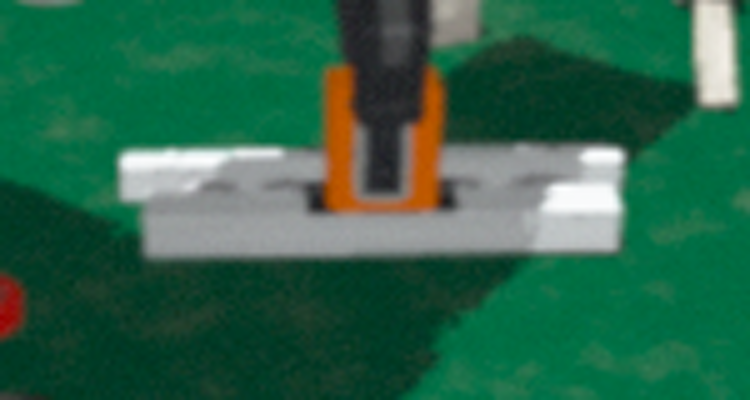

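View pics/t7.png

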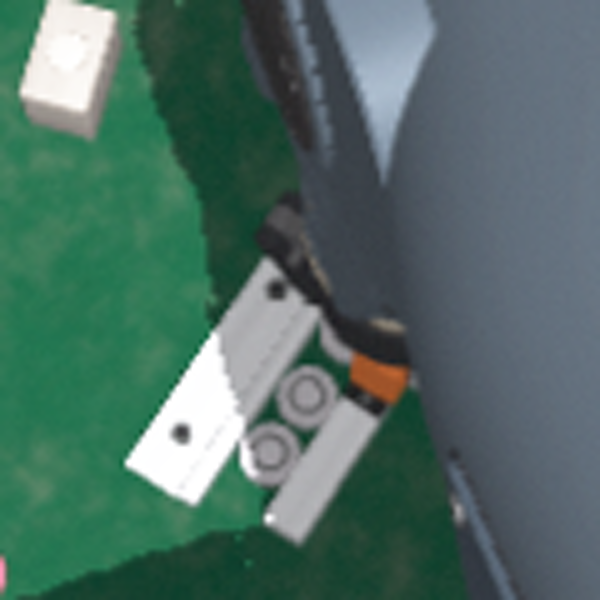

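carry_out --targets '[{"x": 0, "y": 0.03, "z": 0, "yaw": 0, "gripper": 1}, {"x": 0, "y": 0.03, "z": 0, "yaw": 0, "gripper": 1}]'

```text
time_s: 12.97
tool_pos: [0.5838, 0.2035, 0.104]
tcp_rot: [[-0.844, 0.537, -0.0], [0.537, 0.844, -0.0], [-0.0, -0.0, -1.0]]
contact_force: [-0.5, -1.9, -1.3]
grip_width: 0.268
```

carry_out --targets '[{"x": 0, "y": 0.03, "z": 0, "yaw": 0, "gripper": 1}, {"x": 0, "y": 0, "z": 0, "yaw": 0, "gripper": 1}]'

```text
time_s: 13.13
tool_pos: [0.5841, 0.2039, 0.1039]
tcp_rot: [[-0.843, 0.537, -0.001], [0.537, 0.843, -0.001], [-0.0, -0.001, -1.0]]
contact_force: [-2.4, -4.3, 0.2]
grip_width: 0.274
```

Run:
```python
from h import *
todo(RM-.038*rx+[0,0,.1035],57.6)
```

```text
t 13.13 tcp [0.5841 0.2039 0.1039] jaw 57.51 opening 0.274 F [-2.44 -4.26  0.23]
units xyz [ 0.01 -0.01  0.02] yaw units -0.02 j [ 0.336  0.521 -0.113  0.938 -0.001  0.903]
```

carry_out --targets '[{"x": 0, "y": 0.02, "z": 0, "yaw": 0, "gripper": 1}, {"x": 0, "y": 0, "z": 0, "yaw": 0, "gripper": 1}]'

```text
time_s: 13.3
tool_pos: [0.5841, 0.204, 0.1038]
tcp_rot: [[-0.843, 0.537, -0.001], [0.537, 0.843, -0.002], [-0.0, -0.002, -1.0]]
contact_force: [-3.4, -5.9, 1.0]
grip_width: 0.272
```

carry_out --targets '[{"x": 0, "y": 0.02, "z": 0, "yaw": 0, "gripper": 1}, {"x": 0, "y": 0, "z": 0, "yaw": 0, "gripper": 1}]'

```text
time_s: 13.47
tool_pos: [0.5841, 0.2041, 0.1038]
tcp_rot: [[-0.843, 0.537, -0.001], [0.537, 0.843, -0.002], [-0.0, -0.003, -1.0]]
contact_force: [-3.9, -7.7, 2.0]
grip_width: 0.275
```

Force rises at a standstill, about 8 N straight off the rail, so the row is against it. Backing off now.

carry_out --targets '[{"x": 0, "y": -0.1, "z": 0, "yaw": 0, "gripper": 1}, {"x": 0, "y": -0.1, "z": 0, "yaw": 0, "gripper": 1}, {"x": 0, "y": -0.2, "z": 0, "yaw": 0, "gripper": 1}, {"x": 0, "y": -0.3, "z": 0, "yaw": 0, "gripper": 1}, {"x": 0, "y": -0.4, "z": 0, "yaw": 0, "gripper": 1}, {"x": 0, "y": -0.4, "z": 0, "yaw": 0, "gripper": 1}, {"x": 0, "y": -0.4, "z": 0, "yaw": 0, "gripper": 1}, {"x": 0, "y": -0.3, "z": 0, "yaw": 0, "gripper": 1}, {"x": 0, "y": -0.2, "z": 0, "yaw": 0, "gripper": 1}, {"x": 0, "y": 0, "z": 0, "yaw": 0, "gripper": 1}]'

```text
time_s: 14.3
tool_pos: [0.552, 0.1535, 0.104]
tcp_rot: [[-0.843, 0.538, -0.0], [0.538, 0.843, -0.0], [0.0, -0.0, -1.0]]
contact_force: [-0.2, -0.6, -1.9]
grip_width: 0.274
```

Run:
```python
from h import *
todo(RM-.1*rx+[0,0,.1018],57.6)
c=camera('side'); cv2.imwrite('pics/s8.png',cv2.resize(c['img'][180:280,240:390],None,fx=5,fy=5,interpolation=cv2.INTER_CUBIC)[:,:,::-1])
c=camera('top'); cv2.imwrite('pics/t8.png',cv2.resize(c['img'][120:240,200:320],None,fx=5,fy=5,interpolation=cv2.INTER_CUBIC)[:,:,::-1])
```

```text
t 14.3 tcp [0.552  0.1535 0.104 ] jaw 57.47 opening 0.274 F [-0.23 -0.55 -1.9 ]
units xyz [ 0.01 -0.1   0.09] yaw units -0.03 j [ 0.271  0.454 -0.234  0.883 -0.     0.839]
```

View pics/s8.png

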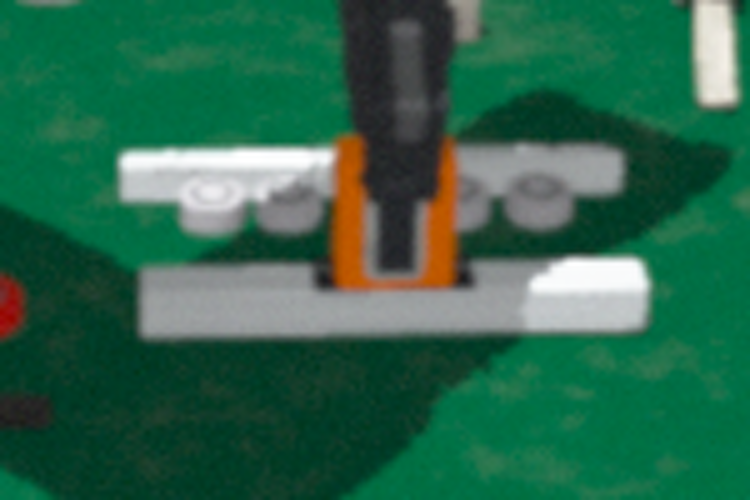

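View pics/t8.png

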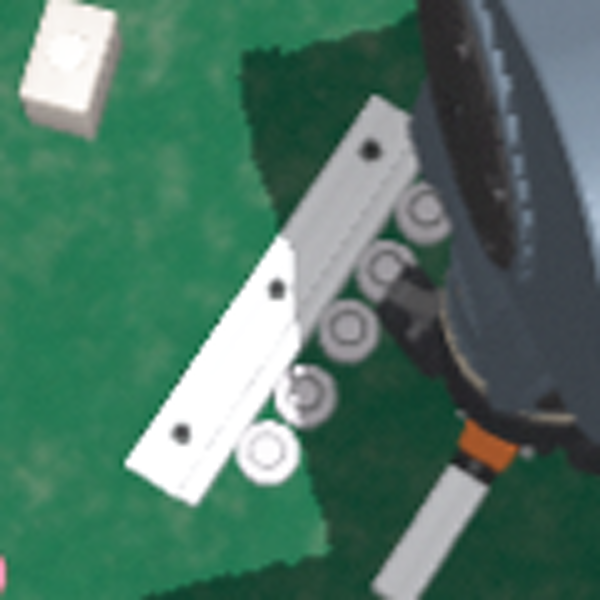

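All five lie in a row along the rail (t8 crop, from (268,453) to (425,210)). Lowering the straightedge until it touches the bench.

carry_out --targets '[{"x": 0, "y": -0.1, "z": 0, "yaw": 0, "gripper": 1}, {"x": 0, "y": 0, "z": 0.04, "yaw": 0, "gripper": 1}, {"x": 0, "y": 0, "z": 0.04, "yaw": 0, "gripper": 1}, {"x": 0, "y": 0, "z": 0, "yaw": 0, "gripper": 1}]'

```text
time_s: 14.73
tool_pos: [0.5514, 0.1527, 0.1019]
tcp_rot: [[-0.844, 0.537, 0.0], [0.537, 0.844, -0.0], [-0.0, 0.0, -1.0]]
contact_force: [-0.7, 0.2, -0.9]
grip_width: 0.269
```

carry_out --targets '[{"x": 0, "y": 0, "z": 0.02, "yaw": 0, "gripper": 1}, {"x": 0, "y": 0, "z": 0, "yaw": 0, "gripper": 1}]'

```text
time_s: 14.9
tool_pos: [0.5514, 0.1527, 0.1019]
tcp_rot: [[-0.844, 0.537, 0.0], [0.537, 0.844, 0.0], [-0.0, 0.0, -1.0]]
contact_force: [-1.3, -0.4, 5.4]
grip_width: 0.277
```

carry_out --targets '[{"x": 0, "y": 0, "z": 0, "yaw": 0, "gripper": 0.2}, {"x": 0, "y": 0, "z": 0, "yaw": 0, "gripper": 0}, {"x": 0, "y": 0, "z": 0, "yaw": 0, "gripper": -0.3}, {"x": 0, "y": 0, "z": 0, "yaw": 0, "gripper": -0.6}, {"x": 0, "y": 0, "z": 0, "yaw": 0, "gripper": -0.8}, {"x": 0, "y": 0, "z": 0, "yaw": 0, "gripper": -0.8}, {"x": 0, "y": 0, "z": 0, "yaw": 0, "gripper": -0.8}, {"x": 0, "y": 0, "z": 0, "yaw": 0, "gripper": -0.8}]'

```text
time_s: 15.57
tool_pos: [0.5513, 0.1524, 0.1014]
tcp_rot: [[-0.844, 0.537, -0.0], [0.537, 0.844, -0.0], [0.0, -0.0, -1.0]]
contact_force: [-0.6, 0.6, -0.2]
grip_width: 0.9
```

carry_out --targets '[{"x": 0, "y": 0, "z": -0.2, "yaw": 0, "gripper": -0.8}, {"x": 0, "y": 0, "z": -0.4, "yaw": 0, "gripper": -0.8}, {"x": 0, "y": 0, "z": -0.6, "yaw": 0, "gripper": -0.8}, {"x": 0, "y": 0, "z": -0.8, "yaw": 0, "gripper": -0.8}, {"x": 0, "y": 0, "z": -0.8, "yaw": 0, "gripper": -0.8}, {"x": 0, "y": 0, "z": -0.8, "yaw": 0, "gripper": -0.8}, {"x": 0, "y": 0, "z": -0.8, "yaw": 0, "gripper": -0.8}, {"x": 0, "y": -0.8, "z": -0.8, "yaw": 0, "gripper": -0.8}, {"x": 0, "y": -0.8, "z": -0.8, "yaw": 0, "gripper": -0.8}, {"x": 0, "y": -0.8, "z": -0.6, "yaw": 0, "gripper": -0.8}]'

```text
time_s: 16.4
tool_pos: [0.5189, 0.1015, 0.269]
tcp_rot: [[-0.844, 0.536, 0.002], [0.536, 0.844, 0.0], [-0.002, 0.001, -1.0]]
contact_force: [1.2, 0.7, -0.8]
grip_width: 0.899
```

carry_out --targets '[{"x": 0, "y": -0.8, "z": 0, "yaw": 0, "gripper": -0.8}, {"x": 0, "y": -0.8, "z": 0, "yaw": 0, "gripper": -0.8}, {"x": 0, "y": -0.8, "z": 0, "yaw": 0, "gripper": -0.8}, {"x": 0, "y": -0.8, "z": 0, "yaw": 0, "gripper": -0.8}, {"x": 0, "y": -0.8, "z": 0, "yaw": 0, "gripper": -0.8}, {"x": 0, "y": -0.6, "z": 0, "yaw": 0, "gripper": -0.8}, {"x": 0, "y": -0.3, "z": 0, "yaw": 0, "gripper": -0.8}, {"x": 0, "y": 0, "z": 0, "yaw": 0, "gripper": -0.8}, {"x": 0, "y": 0, "z": 0, "yaw": 0, "gripper": -0.8}]'

```text
time_s: 17.15
tool_pos: [0.4537, -0.0015, 0.2671]
tcp_rot: [[-0.843, 0.538, 0.001], [0.538, 0.843, 0.0], [-0.001, 0.001, -1.0]]
contact_force: [0.3, -0.0, 0.1]
grip_width: 0.899
```

Run:
```python
from h import *
todo(RM)
c=camera('side'); cv2.imwrite('pics/s9.png',cv2.resize(c['img'][180:280,240:390],None,fx=5,fy=5,interpolation=cv2.INTER_CUBIC)[:,:,::-1])
c=camera('top'); cv2.imwrite('pics/t9.png',cv2.resize(c['img'][120:240,200:350],None,fx=5,fy=5,interpolation=cv2.INTER_CUBIC)[:,:,::-1])
```

```text
t 17.15 tcp [ 0.4537 -0.0015  0.2671] jaw 57.48 opening 0.899 F [ 0.32 -0.03  0.09]
units xyz [ 0.05 11.23 10.69] yaw units None j [-0.003  0.132 -0.244  1.193  0.     0.564]
```

View pics/s9.png

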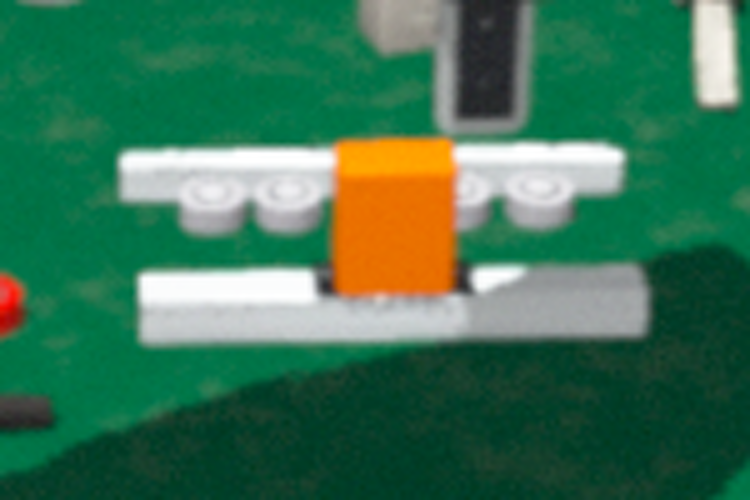

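View pics/t9.png

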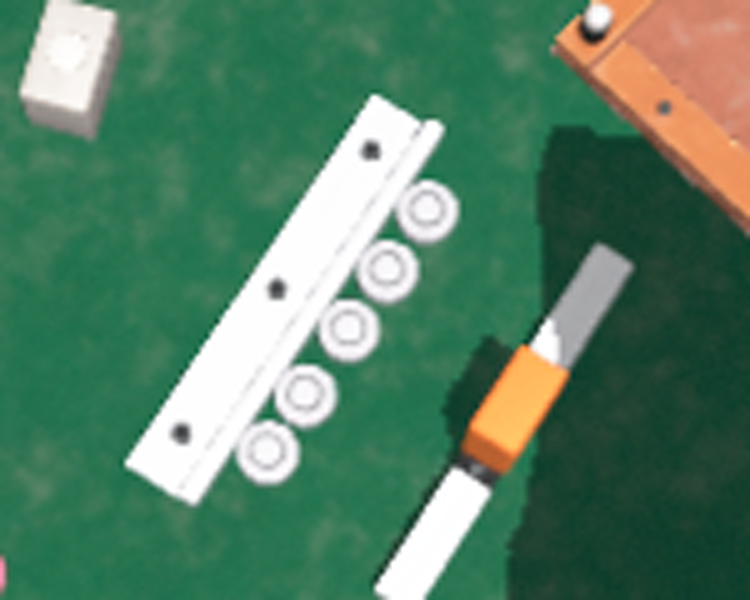

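Run:
```python
from h import *
c=camera('top')
# rail face refit from picked lip edge in this crop, z=.018
f=lambda p:(p[0]/5+200-.4,p[1]/5+120-.4)
a,b=[toplane(c,*f(p),.018) for p in((440,131),(197,504))]
y=b-a; L=np.linalg.norm(y); y/=L; x=np.array([y[1],-y[0],0]); print('rail L',L.round(4),'yaw',np.degrees(np.arctan2(x[1],x[0])).round(2))
for p in((427,211),(387,271),(349,330),(306,395),(268,452)):
    P=toplane(c,*f(p),.012); print(((P-RM)@rx).round(4),((P-RM)@ry).round(4),'| refit',((P-a)@x).round(4))
```

```text
rail L 0.2065 yaw 57.76
-0.016 -0.0688 | refit -0.0145
-0.0157 -0.0345 | refit -0.014
-0.0159 -0.0016 | refit -0.0141
-0.0156 0.0345 | refit -0.0138
-0.0153 0.0659 | refit -0.0134
```

Run:
```python
from bench import sign_off, read_state
print(sign_off(), read_state()['time_s'])
```

```text
the job is handed in; nothing more can be done
the job is handed in; nothing more can be done
```

I picked up the straightedge by its orange grip and swept all five steel blanks together up to the stop rail. Then I backed off about 6 cm, set it down and released it. The job is handed in, at about 17 s of the 42 s allowed. `sign_off` reports no verdict.

**Blanks:** in the last top view all five lie in a row along the rail. Their centres are 13.4 to 14.5 mm from the rail face when the rail is refitted in that picture, and 15.3 to 16.0 mm using my first rail estimate. The limit is 19 mm, and 14 mm would be touching. The two estimates differ by about 1.5 to 2 mm, which is within the camera calibration.

**Contact with the rail:** at the end of the sweep the force rose to about 8 N with the bar at a standstill, which fits the blanks being against the rail.

**Straightedge:** it stands upright on the bench, clear of every blank.

**Gripper and bystanders:** the fingertips stayed about 30 mm above the bench, over the 12 mm blanks. I saw no bystander move in the pictures, but I did not measure their positions again at the end. That all five blanks slid at once also comes only from the sweep geometry and pictures; I had no speed reading.

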